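# Reset the peak pointer of the larger pressure gauge

### The job

The pressure run is over. On the larger of the two face-up dial gauges, turn the T-handle in the middle of the window anticlockwise until its peak pointer is back against the zero stop, then let go of it. Leave the peak pointer of the smaller gauge where it stands.

Things in the scene. Friction and masses are not known exactly. Their poses are not given: they have to be found in the camera images.
- large_peak (a joint): Larger gauge's peak pointer angle, rad: 0 at the hard zero stop, growing clockwise seen from above to 4.7. Stays where left; turns with 0.03 N m. The gauge: round grey housing, bright bezel, 110 mm diameter, fixed, dial up, flat clear window 55 mm above the bench. Zero is where the thin measuring needle lies, beside a small brass pin.
- large_gauge_grip (a point): Grip point of the larger gauge's T-handle, on its upright turning axis at mid dial, 25 mm above the window. The handle: a black bar 42 mm long (x), 10 mm thick (y), 26 mm high, centred on this point, on an 18 mm hub. x points as the peak pointer does (dark, under the window, in line with the bar); z up. Turns with the handle.
- small_peak (a joint): The same for the smaller gauge, a housing of the same make 74 mm in diameter with its window 42 mm above the bench and a T-handle bar 28 mm long, 10 mm thick, top 80 mm above the bench. To be left alone.
- small_gauge_tip (a point): Tip of the smaller gauge's peak pointer, under its window, 27 mm from the axis of that gauge; x points outwards along the pointer.

How it is judged:
At the end, for the whole second after the job is handed in: The larger gauge's peak pointer is within 0.175 rad (10 degrees) of its zero stop and at rest, and the tip of the smaller gauge's pointer is within 6 mm of where it started (value of joint large_peak below 0.175 rad and velocity of joint large_peak between -0.05 and 0.05 rad/s and distance of small_gauge_tip from where it was at the start of the episode below 0.006 m); the robot touches nothing.
It fails at once if the smaller gauge's peak pointer is turned: its tip moves by more than 6 mm (distance of small_gauge_tip from where it was at the start of the episode above 0.006 m).
It also fails if it takes over 38 s, if anything falls off the work surface, if the arm or the gripper's body presses on something with over 40 N, if the wrist force passes 120 N, or if a joint passes its speed limit or range.

### The arm

A 6-joint arm with a two-finger parallel gripper is mounted at the origin on the work surface; the furniture and walls round the work are solid. World frame = base frame: x ahead of the robot, y to its left, z up, the work surface at z = 0. Lengths are in m, angles in rad, forces in N, time in s.
With the tool pointing down it reaches from about 0.3 to 0.875 m from the base axis. Payload 6.4 kg.
Tool frame: the origin (TCP) lies between the finger pads; the fingertips stand 11 mm ahead of it and the grasp point (between the pads) lies 8 mm behind it (r.tip_reach is the distance from the TCP to the fingertips, in m); z points along the fingers, y is the direction in which the jaws open and shut (so a half turn about z gives the same grasp; the last joint's range is limited). The gripper opens to 85 mm and grips with 20 to 120 N. Pads are 22 mm wide; open, the fingers measure 114 mm over their backs; the gripper's body (76 mm by 85 mm) begins 54 mm behind the grasp point. The pads swing forward as they close: fully open they stand 13 mm farther back than shut.
Start: joints at [-1.347, 0.181, 1.607, -0, 1.354, -0.206], TCP at [0.24, -0.523, 0.242] pointing down, gripper open.
Joint ranges: [-2.99, 2.99], [-0.89, 2.07], [0.3, 2.58], [-1.14, 4.28], [0, 2.63], [-3.12, 3.12]. Speed limits (rad/s): [2.57, 2.57, 3.01, 3.14, 3.14, 3.14].

### API

Orientations are given as a unit quaternion [w, x, y, z].
In Python, from plant import r, kin, eyes, workorder gives the robot as it stands. The module is installed in compiled form; this text tells all that it offers. Calls block until the motion is done:
- r.move_ptp(position, orientation): joint-space move of the TCP to a pose.
- r.move_linear(position, v=0.15, frame=None): straight line of the TCP; frame=None keeps the orientation; v is the mean speed in m/s.
- r.move_joints(angles): joint-space move.
- r.gripper_to(opening, newtons=None): finger opening in m; newtons is the grip in N (None keeps the last); returns when the fingers have stopped.
- r.sleep(seconds).
- kin.ik(position, orientation): joint angles nearest the present ones, or None.
- r.sense(): the state.
- eyes.capture(name): name is "scene" or "top" or "wrist"; returns the picture (384x512x3 uint8, red, green, blue); there is no depth.
- eyes.camera_params(name): a dict with "vertical_fov" (degrees; the focal length in pixels is half the picture's height over the tangent of half this angle, whatever the lens; pixels are square), "cx", "cy" (the principal point, pixels), "origin" and "attitude" of the camera in the world; the wrist camera has in their place "hand_eye" (4x4, takes a point from camera to tool coordinates, whose origin is the TCP and whose axes are the flange's). Camera axes: x right, y up, looking along -z (the intrinsics and any distortion apply to the point x, -y, -z); pixel columns grow to the right and rows downward; lengths in m; the calibration is good to about 2 mm. The wrist camera is an equidistant fisheye: a pixel r from the principal point sees the ray r / f radians off the axis. A picture is of the moment at which its call begins: read the wrist's pose just before it. camera_params takes no time and is no camera call.
A pose or a line that the arm cannot do raises r.IKError and nothing moves.
- workorder.close_job(): hands the job in, once; it reports no verdict.
The state is a dict: "time": time; "joint_pos": joint angles; "qvel": joint speeds; "effort": joint torques, N m; "eef_pos": TCP position; "orientation": TCP orientation; "force": force on the tool from outside, world axes, zero at the start; "torque": the same for the moment, N m; "width": finger opening in m.
Only numpy, scipy, OpenCV 4.12 (cv2) and the standard library are available. Lean on these libraries where they do the work, as an engineer would, in place of code of your own. Each camera call takes 0.05 s, during which the arm holds its last target. There are 200 camera calls.

## Working session

There is one attempt and no reset: what is moved stays moved. The work goes in short steps, each a Python script; the robot and the scene stay as the last script left them, time stands still between calls to the robot, and variables do not carry over. Pictures are saved under pics/ and viewed, about 8 in all and at most 12, crops included, and the job is handed in when it is done.

```bash
mkdir -p pics; python3 - <<'E'
from plant import r,eyes
import cv2
for n in("top","scene","wrist"):
    im=eyes.capture(n); cv2.imwrite(f"pics/{n}0.png",im[:,:,::-1]); print(n,eyes.camera_params(n))
print(r.sense())
a=[cv2.imread(f"pics/{n}0.png") for n in("top","scene")]
cv2.imwrite("pics/both.png",cv2.resize(cv2.vconcat(a),None,fx=.78,fy=.78))
E
```

```text
top {'vertical_fov': 44.758610843984854, 'cx': 259.56794101855235, 'cy': 187.36287653790262, 'origin': array([ 0.4173744 , -0.30405466,  0.95766632]), 'attitude': array([ 0.71061236,  0.00702563, -0.03408707, -0.70272241])}
scene {'vertical_fov': 46.4343446162363, 'cx': 256.6703186448562, 'cy': 194.4295990588078, 'origin': array([-0.16186304, -0.17006836,  0.63345929]), 'attitude': array([-0.54818712, -0.27491291,  0.33986265,  0.71302676])}
wrist {'vertical_fov': 65.70646984690485, 'cx': 256.5853674870658, 'cy': 194.5628211604649, 'hand_eye': array([[ 1.13231571e-04,  9.46734901e-01,  3.22013998e-01,
         8.21381142e-02],
       [ 9.99999696e-01, -3.55746965e-04,  6.94275815e-04,
        -5.24362335e-04],
       [ 7.71850647e-04,  3.22013821e-01, -9.46734653e-01,
        -1.30071461e-01],
       [ 0.00000000e+00,  0.00000000e+00,  0.00000000e+00,
         1.00000000e+00]])}
{'time': 0.15, 'joint_pos': array([-1.34728402e+00,  1.81362891e-01,  1.60770810e+00, -3.39283166e-05,
        1.35380425e+00, -2.06267575e-01]), 'qvel': array([-1.66209418e-03, -2.70226980e-03, -4.17484975e-03, -1.07709078e-03,
        9.49458995e-05,  9.57105364e-05]), 'effort': array([ 4.58086397e-04, -4.45268011e+01, -3.51690567e+01, -2.93621342e-04,
        5.97670776e-03,  4.26301256e-05]), 'eef_pos': array([ 0.2395237 , -0.52232185,  0.24162926]), 'orientation': array([-6.41127606e-04,  9.76998886e-01,  2.13243439e-01, -2.20927850e-05]), 'force': array([0.45051826, 0.12475716, 0.57797707]), 'torque': array([ 0.02856949, -0.01124989, -0.00108102]), 'width': 0.0852237475538951}
```

View pics/top0.png

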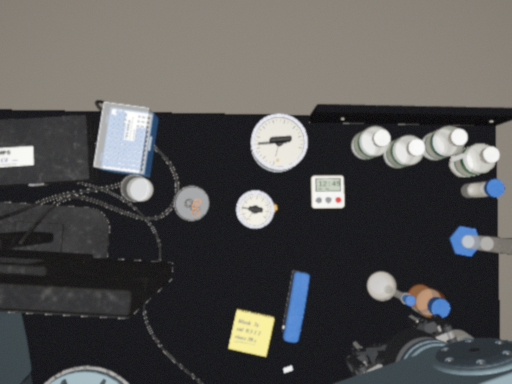

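View pics/scene0.png

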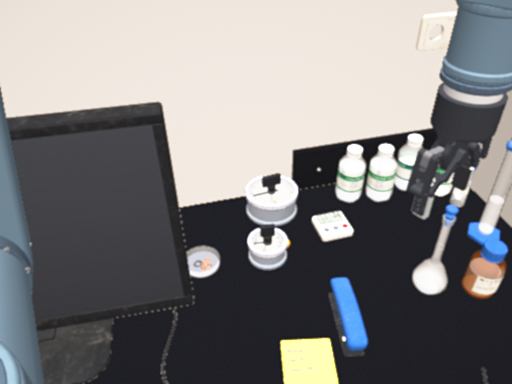

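```bash
cat > h.py <<'E'
import numpy as np,cv2
from scipy.spatial.transform import Rotation as R
from plant import r,kin,eyes
def q2R(q): return R.from_quat(np.roll(q,-1)).as_matrix()
def ray(n,px,s=None):
    p=eyes.camera_params(n); f=192/np.tan(np.radians(p["vertical_fov"]/2))
    u,v=(px[0]-p["cx"])/f,(px[1]-p["cy"])/f
    if n=="wrist":
        a=np.hypot(u,v); k=np.sin(a)/a if a>1e-9 else 1
        d=np.array([u*k,-v*k,-np.cos(a)]); H=p["hand_eye"]; T=q2R(s["orientation"])
        return s["eef_pos"]+T@H[:3,3], T@H[:3,:3]@d
    return p["origin"],q2R(p["attitude"])@np.array([u,-v,-1])
def onz(n,px,z,s=None):
    o,d=ray(n,px,s); return o+d*(z-o[2])/d[2]
def tri(a,b):
    (o1,d1),(o2,d2)=a,b
    t=np.linalg.lstsq(np.c_[d1,-d2],o2-o1,rcond=None)[0]
    return o1+d1*t[0],o2+d2*t[1]
def down(yaw): # tool z down, tool x at yaw in world
    M=np.array([[np.cos(yaw),np.sin(yaw),0],[np.sin(yaw),-np.cos(yaw),0],[0,0,-1]])
    return np.roll(R.from_matrix(M).as_quat(),1)
E
python3 - <<'E'
from h import *
im=cv2.imread("pics/top0.png")
cv2.imwrite("pics/crop1.png",cv2.resize(im[100:240,210:360],None,fx=4,fy=4,interpolation=cv2.INTER_CUBIC))
print("L",onz("top",(279,142),.055),"S",onz("top",(255.5,209.5),.042))
print("monitor",tri(ray("top",(172,265)),ray("scene",(165,105))))
print("mon bottom",tri(ray("top",(160,313)),ray("scene",(190,305))))
print("wall",tri(ray("top",(315,106)),ray("scene",(293,153))))
s=r.sense();print(R.from_matrix(q2R(s["orientation"])).as_matrix().round(2))
E
```

```text
L [ 0.55942647 -0.37548567  0.055     ] S [ 0.42729516 -0.33131234  0.042     ]
monitor (array([ 0.35424058, -0.21911701,  0.37419398]), array([ 0.35759044, -0.18032051,  0.37947922]))
mon bottom (array([ 0.24526128, -0.16482525,  0.13148077]), array([ 0.24466262, -0.16850731,  0.13098498]))
wall (array([ 0.62177089, -0.4392424 ,  0.09798773]), array([ 0.62106726, -0.44170337,  0.09820744]))
[[ 0.91  0.42 -0.  ]
 [ 0.42 -0.91  0.  ]
 [ 0.   -0.   -1.  ]]
```

View pics/crop1.png

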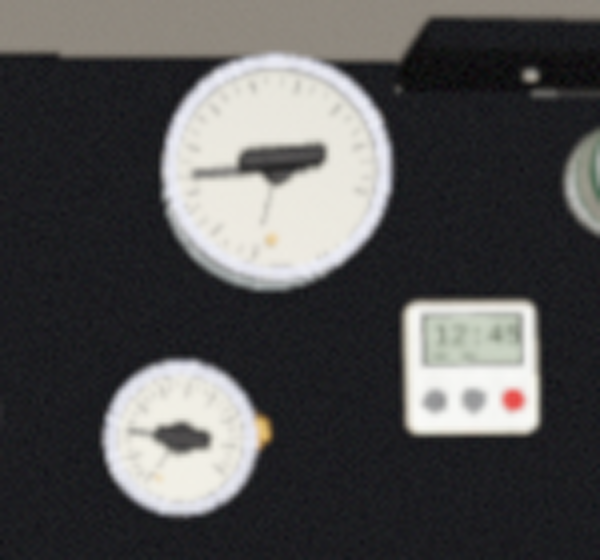

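The large gauge is centred at top px (279,142), with its pointer towards image-left (yaw about 93°). Its needle and brass pin point down-left (yaw about 168°), so I need about +75° anticlockwise. The small gauge is at (255.5,209.5). Next I go above the large gauge and take a close look.

```bash
python3 - <<'E'
from h import *
q=down(np.radians(93))
print(onz("top",(280.6,139.2),.093), kin.ik([.559,-.375,.22],q))
r.move_ptp([.559,-.375,.22],q); r.gripper_to(.045)
s=r.sense(); im=eyes.capture("wrist"); np.save("s1.npy",s,allow_pickle=True)
cv2.imwrite("pics/w1.png",im[:,:,::-1]); print(s["time"],s["joint_pos"],s["eef_pos"],s["force"])
E
```

```text
[ 0.55877853 -0.37544234  0.093     ] [-7.66795585e-01  4.12858728e-01  1.35972433e+00 -4.44089210e-16
  1.36900959e+00 -8.19155463e-01]
1.95 [-7.67316385e-01  4.12704961e-01  1.35982620e+00  2.34434861e-05
  1.36901350e+00 -8.19109017e-01] [ 0.55878273 -0.37526013  0.2200523 ] [-0.30648358 -0.15570014  0.19305538]
```

View pics/w1.png

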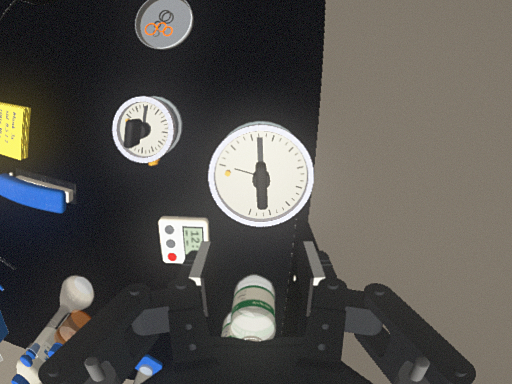

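The wrist view shows the dial centred near (261,175). The bar and pointer lie nearly vertical, with the tip at (260,138). The needle points left to (235,170), and the brass pin is at (228,173). I'll compute the axis and angles from these pixels.

```bash
python3 - <<'E'
from h import *
s=np.load("s1.npy",allow_pickle=True).item(); im=cv2.imread("pics/w1.png")
sub=im[110:235,200:322]; g=cv2.cvtColor(sub,cv2.COLOR_BGR2GRAY)
m=(g>150).astype(np.uint8); cs=max(cv2.findContours(m,0,1)[0],key=cv2.contourArea)
(cx,cy),ax,_=cv2.fitEllipse(cs); c=np.array([cx+200,cy+110])
C=onz("wrist",c,.055,s); print("px",c,ax,"axis",C)
dial=np.zeros_like(g); cv2.circle(dial,(int(cx),int(cy)),44,1,-1)
k=((g<70)&(dial>0)).astype(np.uint8); k=cv2.morphologyEx(k,cv2.MORPH_OPEN,np.ones((6,6)))
bs=max(cv2.findContours(k,0,1)[0],key=cv2.contourArea); print("bar",cv2.boundingRect(bs),cv2.minAreaRect(bs))
for n,p in(("tip",(260,138)),("needle",(235,170)),("pin",(228,173))):
    P=onz("wrist",p,.053,s); print(n,P,np.degrees(np.arctan2(*(P-C)[[1,0]])),np.linalg.norm((P-C)[:2]))
for p in((262,208.5),): P=onz("wrist",p,.093,s);print("bar near end",P,P-C)
cv2.imwrite("pics/w1c.png",cv2.resize(sub,None,fx=4,fy=4,interpolation=cv2.INTER_CUBIC))
E
```

```text
px [260.61518478 174.39964294] (103.6518783569336, 104.47843933105469) axis [ 0.56164123 -0.37025779  0.055     ]Traceback (most recent call last):
  File "<stdin>", line 9, in <module>
ValueError: max() iterable argument is empty
```

```bash
python3 - <<'E'
from h import *
s=np.load("s1.npy",allow_pickle=True).item(); im=cv2.imread("pics/w1.png")
sub=im[110:235,200:322]; g=cv2.cvtColor(sub,cv2.COLOR_BGR2GRAY)
C=np.array([.5616,-.3703,.055])
for n,p in(("tip",(260,138)),("needle",(235,170)),("pin",(228,173))):
    P=onz("wrist",p,.053,s); print(n,P,np.degrees(np.arctan2(*(P-C)[[1,0]])),np.linalg.norm((P-C)[:2]))
P=onz("wrist",(262,208.5),.093,s);print("bar near end",P,P-C)
# bezel outer rim, top cam too
t=cv2.cvtColor(cv2.imread("pics/top0.png"),cv2.COLOR_BGR2GRAY)[105:180,240:318]
cs=max(cv2.findContours((t>150).astype(np.uint8),0,1)[0],key=cv2.contourArea)
(a,b),ax,_=cv2.fitEllipse(cs); print("top",a+240,b+105,ax,onz("top",(a+240,b+105),.055))
S=onz("scene",(272,190),.055); print("scene",S)
cv2.imwrite("pics/w1c.png",cv2.resize(sub,None,fx=4,fy=4,interpolation=cv2.INTER_CUBIC))
E
```

```text
tip [ 0.55899182 -0.33297942  0.053     ] 93.99767068143521 0.0374116095935403
needle [ 0.53507695 -0.36743132  0.053     ] 173.82700413206052 0.02667773475004764
pin [ 0.52791467 -0.37097575  0.053     ] -178.85076869220586 0.033692110357147066
bar near end [ 0.56371491 -0.39280554  0.093     ] [ 0.00211491 -0.02250554  0.038     ]
top 278.6174774169922 141.9525489807129 (55.98013687133789, 58.10304260253906) [ 0.55950786 -0.37473558  0.055     ]
scene [ 0.5599403  -0.37663918  0.055     ]
```

View pics/w1c.png

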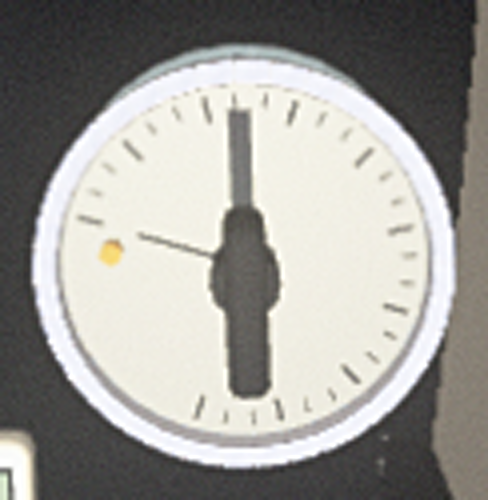

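```bash
python3 - <<'E'
from h import *
q=down(np.radians(94.5)); c=[.5605,-.373]
r.move_ptp(c+[.15],q); s=r.sense()
im=eyes.capture("wrist"); cv2.imwrite("pics/w2.png",im[:,:,::-1])
r.move_linear(c+[.080],v=.06)
s=r.sense();print(s["time"],s["eef_pos"],s["force"].round(2),s["torque"].round(3))
r.gripper_to(.0,20)
s=r.sense();print(s["time"],s["width"],s["eef_pos"],s["force"].round(2),s["torque"].round(3),s["joint_pos"])
im=eyes.capture("wrist"); cv2.imwrite("pics/w3.png",im[:,:,::-1])
E
```

```text
3.75 [ 0.56080803 -0.37326585  0.08061221] [0.57 0.17 0.2 ] [ 0.019 -0.058 -0.008]
4.15 0.009495347697932113 [ 0.56268322 -0.37305069  0.08070895] [ 8.04  0.4  -2.16] [ 0.006 -1.165  0.026] [-0.76190534  0.56217419  1.44641641  0.00255313  1.12868767 -0.84158836]
```

View pics/w3.png

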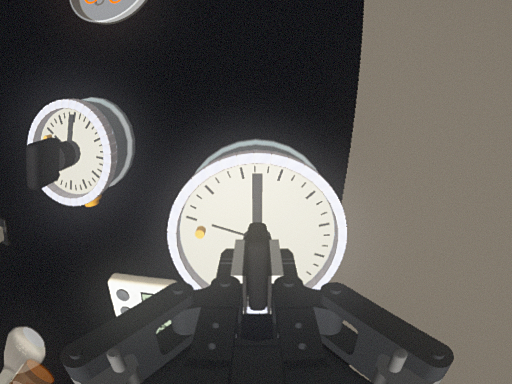

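The bar is gripped (width 9.5 mm). The 8 N in +x means the axis lies about 2–3 mm further in x, so I'll recentre and turn in stages, watching force and torque.

```bash
python3 - <<'E'
from h import *
c=np.array([.5632,-.373,.0805])
r.move_linear(c,v=.03)
s=r.sense();print(s["force"].round(2),s["torque"].round(3),s["eef_pos"].round(4))
for a in [25,45,58,64,68,71,74,77,80]:
    r.move_ptp(c,down(np.radians(94.5+a))); s=r.sense()
    M=q2R(s["orientation"]); yaw=np.degrees(np.arctan2(M[1,0],M[0,0]))
    print(a,round(yaw,1),s["time"],s["force"].round(2),s["torque"].round(3),s["eef_pos"].round(4),round(s["width"],4))
    if np.hypot(*s["force"][:2])>15 or abs(s["torque"][2])>.35: break
im=eyes.capture("wrist"); cv2.imwrite("pics/w4.png",im[:,:,::-1])
E
```

```text
[-2.03  0.73  2.3 ] [0.099 0.437 0.003] [ 0.563  -0.373   0.0807]
25 119.4 4.95 [-5.95  0.52  3.95] [-0.045  0.897  0.065] [ 0.5624 -0.3733  0.0807] 0.0098
45 139.3 5.375 [-7.06 -0.41  4.22] [-0.256  1.194  0.032] [ 0.562  -0.3737  0.0807] 0.0093
58 152.3 5.7083 [-7.73 -1.86  4.83] [-0.429  1.254  0.041] [ 0.5618 -0.3739  0.0807] 0.0094
64 158.4 5.9583 [-7.58 -2.85  4.67] [-0.404  1.269  0.026] [ 0.5617 -0.3741  0.0807] 0.0095
68 162.3 6.2083 [-8.61 -2.35  4.06] [-0.468  1.336  0.033] [ 0.5617 -0.3742  0.0807] 0.0095
71 165.3 6.4583 [-7.9  -2.27  4.29] [-0.526  1.338 -0.003] [ 0.5616 -0.3743  0.0807] 0.0099
74 168.2 6.7083 [-8.4  -2.31  3.31] [-0.484  1.202 -0.574] [ 0.5617 -0.3743  0.0807] 0.0093
```

View pics/w4.png

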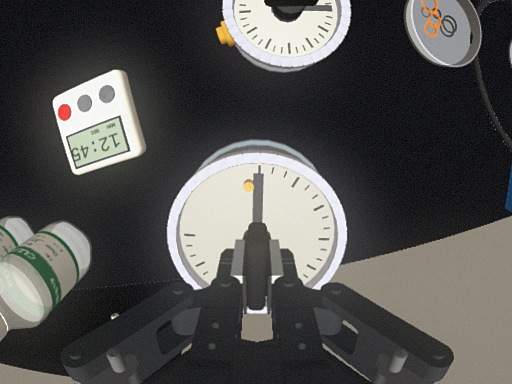

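The torque jumped to −0.57 N m at yaw 168°, and the pointer now lies on the needle against the brass pin at (249,185). That is the stop, so I'll relax, release and lift.

```bash
python3 - <<'E'
from h import *
q=down(np.radians(167.8)); c=np.array([.5613,-.3745,.0805])
r.move_ptp(c,q); s=r.sense(); print(s["force"].round(2),s["torque"].round(3))
r.gripper_to(.045); s=r.sense(); print(s["width"],s["force"].round(2),s["torque"].round(3))
r.move_linear([c[0],c[1],.22],v=.08); r.sleep(.3)
s=r.sense(); print(s["time"],s["eef_pos"],s["force"].round(2))
im=eyes.capture("wrist"); cv2.imwrite("pics/w5.png",cv2.resize(im[0:300,100:500,::-1],None,fx=2,fy=2,interpolation=cv2.INTER_CUBIC))
E
```

```text
[-1.58  1.39  3.77] [ 0.207  0.144 -0.479]
0.045133211521985295 [-0.39  0.18  1.4 ] [-0.01   0.075  0.054]
9.6333 [ 0.56126515 -0.37446624  0.21984125] [-1.27  0.2   0.23]
```

View pics/w5.png

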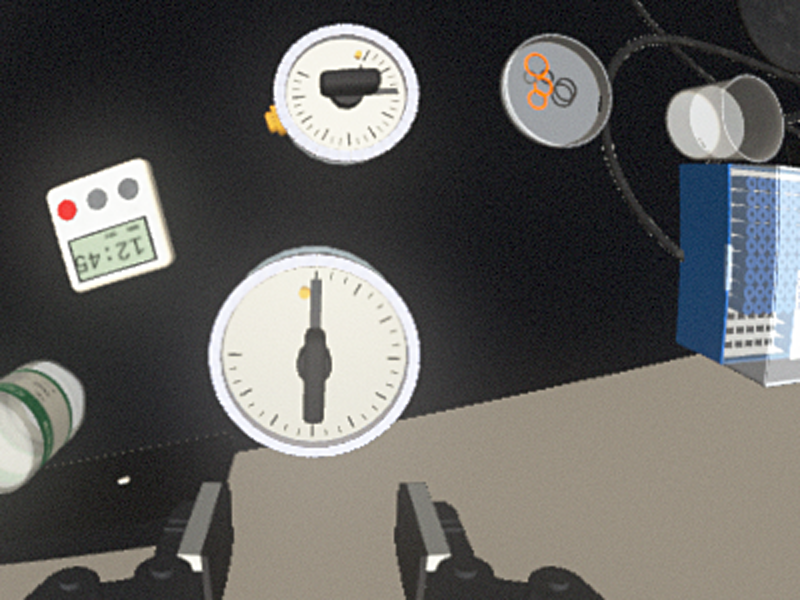

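The pointer at (315,290) lies over the needle, touching the brass pin at (304,292). The small gauge's pointer still points to yaw about 80°, as at the start, and the gripper is clear of everything.

```bash
python3 -c "
from plant import r,workorder
workorder.close_job(); print(r.sense()['time'])"
```

```text
the job is handed in; nothing more can be done
the job is handed in; nothing more can be done
```

The larger gauge's peak pointer is back against its zero stop, the T-handle is released, and I've handed the job in (no verdict is reported).

- **Turn:** I gripped the bar with 20 N and turned it about 74° anticlockwise. The torque jumped to about 0.57 N m when it met the stop. I then eased off, let go and lifted clear by about 9.6 s on the robot's clock.
- **Last picture:** The pointer lies over the thin needle, touching the brass pin. The gripper is well above everything, and the force reading is near zero.
- **Smaller gauge:** I never touched it. By eye in the last picture, its pointer is in the same direction as at the start, about yaw 80°.
- **Disagreement:** The top and wrist cameras put the larger gauge's axis about 2 mm apart in x and 4–5 mm apart in y. I used a middle value and shifted it 2.7 mm in x after the bar pushed on the fingers. The sideways force while turning stayed under about 9 N.

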